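Let the bottle cradle back upright

TASK

The bottle cradle on the worktop is held tipped by its ratchet: flick the sprung pawl right off the ratchet wheel so that it stays off, then take the lever by its black grip and ease the cradle slowly back, never letting it run or slam, until the bottle stands fully upright against its stop. Then let go of the lever and flick the pawl back on to the wheel so that the cradle is locked. Leave the other things on the worktop where they stand.

Things in the scene. Friction and masses are not known exactly. Their poses are not given: they have to be found in the camera images.
- stand: Fixed grey stand of the cradle. Origin on the worktop under the axle; x away from its open front (the robot's side), z up; coordinates below in mm in this frame. Base plate x -95..50, y -75..75, 12 thick. Two cheek plates y +-42..50, x -77..48, up to z 152. The ratchet and pawl are outside the right cheek (-y), the lever outside the left (+y).
- axle (a point): Middle of the axle, 130 above the worktop, running along the stand's y; axes as the stand. The white bottle with cap (62 diameter, 120 high, its middle on the axle) turns with it between the cheeks.
- wheel (a point): Centre of the steel ratchet wheel on the axle: radius 44, 18 saw teeth 9 high, y -55..-67. Fixed point, axes as the stand.
- shelf_edge (a point): Middle of the lower front edge of the fixed drip shelf over wheel and pawl: 5 thick plate, underside z 250, x -110..48, y -40..-125 (its post x -22..48, y -42..-50). It bars the pawl from straight above; slant the tool in from the front under this edge, 35 to 45 degrees from vertical. Axes as the stand.
- drum (a joint): Angle (rad) about the axle of wheel, bottle cradle and lever together. 0: bottle upright, at a hard stop; positive: its top tipped to the stand's +x, lever raised. Starts at 0.6 to 1.25; upper stop 1.35. Friction (0.25 N m) keeps it where it is left. With the pawl on it winds up but not back. Ease it back slower than 1.5 rad/s.
- lever_grip (a point): Middle of the lever's black round grip: 16 diameter, 60 long along the stand's y, centre y 96, free to spin on the lever, so the tool need not turn. It runs on a circle of 95 about the axle: x = 95 cos(150 deg - drum), z = 130 + 95 sin(150 deg - drum); at drum 0 x -82, z 177. Free from above; the lever's bar is at y 55..63. The point's axes spin.
- pawl_pin (a point): Point on the pin (along y) about which the pawl swings: stand frame x -58, y -70, z 68. Fixed, axes as the stand.
- pawl (a joint): Angle (rad) of the steel pawl about its pin. 0 to 0.12: on, its tip among the teeth (0 at a tooth's root); 0.60: fully off, at its stop. An over-centre spring (up to about 0.1 N m: 2 N at the tail) snaps it on from below 0.30 and off from above 0.30, and holds it there.
- pawl_tail (a point): Middle of the top face of the pawl's tail, a steel thumb pad 30 wide (y), 20 long, 6 thick, 45 from the pin towards the robot. Seen with x right and z up, the tail points from the pin at 150 deg + pawl angle (rising when on, about level when off). Press it down about 30 to flick the pawl off. Axes: the stand's turned by the pawl angle about -y.
- pawl_horn (a point): Centre of the black crossbar (9 diameter, y -55..-85) at the top of the pawl's horn, 85 from the pin at 100 deg + pawl angle: nearly upright when on (x -73, z 152), leaning to the robot when off (x -117, z 129). To flick the pawl on, push the bar from the robot's side forward and up on its circle, past pawl angle 0.30. Axes as pawl_tail.
- beaker: Bystander: glass beaker, 94 mm wide, 126 high, right of the stand. Origin: centre of underside.
- dish: Bystander: flat covered dish, 94 mm diameter, 17 high, left of the stand. Origin: centre of underside.
- vial: Bystander: small screw-cap vial, 23 mm diameter, 48 high, beside the stand's base under the drip shelf. Origin: centre of underside.
- marker: Bystander: marker pen lying on the worktop in front of the stand, 138 mm long, 14 high. Origin: centre of underside.
- tip_box: Bystander: pipette-tip box, 91x118 mm, 87 high, to the left. Origin: centre of underside.
- wash_bottle: Bystander: squeeze wash bottle with spout, 226 mm high, behind on the left. Origin: centre of underside.
- small_bottle: Bystander: small white bottle with cap, 54 mm wide, 104 high, far right. Origin: centre of underside.

How it is judged:
On the way, in this order (a step that is already met when the one before it is completed fails the run):
1. the pawl is flicked off the wheel and stays off while the cradle is still tipped (value of joint pawl above 0.45 rad and value of joint drum above 0.5 rad), for 0.2 s.
2. with the pawl off, the cradle is eased back until the bottle is upright against its stop (value of joint drum below 0.05 rad and value of joint pawl above 0.4 rad), for 0.2 s.
At the end, for the whole second after the job is handed in: The bottle is upright (drum within 0.05 rad of its stop) and at rest, the pawl is on the wheel (pawl angle under 0.12 rad), the lever is released, and no other thing has been moved by more than 25 mm or tipped over (value of joint drum below 0.05 rad and value of joint pawl below 0.12 rad and velocity of joint drum between -0.1 and 0.1 rad/s and not (distance of any of beaker, dish, vial, marker, tip_box, wash_bottle, small_bottle from where it was at the start of the episode above 0.025 m or angle between any of beaker, dish, vial, marker, tip_box, wash_bottle, small_bottle's own z axis and vertical above 0.6 rad)); the robot touches nothing.
It fails at once if the cradle is slammed or let fall back instead of eased (faster than 1.5 rad/s) (velocity of joint drum below -1.5 rad/s).
It fails at once if another thing on the worktop is shoved (more than 25 mm) or tipped over (distance of any of beaker, dish, vial, marker, tip_box, wash_bottle, small_bottle from where it was at the start of the episode above 0.025 m or angle between any of beaker, dish, vial, marker, tip_box, wash_bottle, small_bottle's own z axis and vertical above 0.6 rad).
It also fails if it takes over 58 s, if anything falls off the work surface, if the arm or the gripper's body presses on something with over 40 N, if the wrist force passes 120 N, or if a joint passes its speed limit or range.

ROBOT

A 7-joint arm with a two-finger parallel gripper is mounted at the origin on a cart in front of the work surface, level with it; the furniture and walls round the work are solid. World frame = base frame: x ahead of the robot, y to its left, z up, the work surface at z = 0. Lengths are in m, angles in rad, forces in N, time in s.
With the tool pointing down it reaches from about 0.4 to 0.875 m from the base axis. Payload 19.3 kg.
Tool frame: the origin (TCP) lies between the finger pads; the fingertips stand 25 mm ahead of it and the grasp point (between the pads) lies 6 mm ahead of it; z points along the fingers, y is the line along which they close (so a half turn about z gives the same grasp; the last joint's range is limited). The gripper opens to 85 mm and grips with 20 to 120 N. Pads are 22 mm wide; open, the fingers measure 114 mm over their backs; the gripper's body (76 mm by 85 mm) begins 54 mm behind the grasp point. The pads swing forward as they close: fully open they stand 13 mm farther back than shut.
Start: joints at [-1.201, 0.521, -0.036, 1.599, 0.021, 1.021, -0.113], TCP at [0.266, 0.566, 0.256] pointing down, gripper open.
Joint ranges: [-2.91, 2.91], [-0.3, 2.13], [-1.5, 1.42], [0.17, 2.43], [-1.26, 4.41], [0.16, 1.93], [-2.52, 2.52]. Speed limits (rad/s): [1.89, 1.89, 2.39, 2.39, 3.01, 3.01, 3.01].

INTERFACE

Orientations are given as a unit quaternion [x, y, z, w].
In Python, from cell import manip gives the robot as it stands.
- The arm moves only by the shell command python3 jog.py [FORCE], which reads ROWS from standard input. ROWS is a JSON list of rows, 1 to 5 of them, each of 7 numbers: the opening from 0.0 (shut) to 1.0 (fully open), then dx, dy, dz in units of 20 mm, then a rotation vector rx, ry, rz in rad; each row is the pose to reach, as a shift and turn from the pose commanded when the command began, along the tool's axes at that moment; what a row does not reach only later rows make up. A row lasts 1/10 s, in which the tool goes at most 0.05 m and 0.15 rad, less where a joint would pass 70% of its speed; a pose out of reach is approached as far as the arm can. The fingers move at their own pace and stop on an object; FORCE is the grip in N (left out, the last holds). Time passes only in rows, so rows that do not move let the fingers close. It prints the time, the measured TCP pose, the force, the opening and the grip force at its end. Input that does not fit is refused with a message, and nothing moves.
- manip.get_obs(): the state, without advancing time (a new reading comes with each control period).
- manip.snapshot(name): name is "side" or "top" or "wrist"; returns a dict with "image" (384x512x3 uint8, red, green, blue), "fx", "fy", "cx", "cy" (pixels), "xyz" and "attitude" of the camera in the world; the wrist camera has in their place "hand_eye" (4x4, takes a point from camera to tool coordinates, whose origin is the TCP and whose axes are the flange's). Camera axes: x right, y up, looking along -z (the intrinsics and any distortion apply to the point x, -y, -z); pixel columns grow to the right and rows downward; lengths in m; the calibration is good to about 2 mm. A picture is of the moment at which its call begins: read the wrist's pose just before it. There is no depth.
- manip.job_done(): hands the job in; it is judged then, once.
The state is a dict: "t": time; "joints": joint angles; "qvel": joint speeds; "effort": joint torques, N m; "ee_pos": TCP position; "ee_rot": TCP orientation; "ft_force": force on the tool from outside, world axes, zero at the start; "torque": the same for the moment, N m; "grip_width": opening from 0.0 (shut) to 1.0 (fully open); "gripper_force": force on a finger pad.
Only numpy, scipy, OpenCV 4.12 (cv2) and the standard library are available. Lean on these libraries where they do the work, as an engineer would, in place of code of your own. Each camera call takes 0.05 s, during which the arm holds its last target. There are 200 camera calls.

## Working session

There is one attempt and no reset: what is moved stays moved. The work goes in short steps, Python scripts to look and compute and a shell command to move; the robot and the scene stay as the last step left them, time stands still between calls to the robot, and variables do not carry over. Pictures are saved under pics/ and viewed, at most 14 in all, crops included, and the job is handed in when it is done.

```bash
ls; mkdir -p pics
cat > h.py <<'E'
import numpy as np, cv2
from cell import manip
from scipy.spatial.transform import Rotation as R
E
python3 - <<'E'
from h import *
o=manip.get_obs(); print({k:np.round(v,3) for k,v in o.items()})
for n in("side","top"):
    s=manip.snapshot(n); cv2.imwrite(f"pics/{n}0.png",s["image"][:,:,::-1]); print(n,{k:v for k,v in s.items() if k!="image"})
    np.save(f"pics/{n}0.npy",s,allow_pickle=True)
E
```

```text
cell.py
jog.py
pics
{'t': np.float64(0.0), 'joints': array([-1.201,  0.522, -0.036,  1.6  ,  0.021,  1.021, -0.113]), 'qvel': array([-0.   , -0.   ,  0.   ,  0.001, -0.   , -0.001, -0.   ]), 'effort': array([-1.0000e-03, -9.2710e+01,  1.9790e+00, -3.6993e+01,  1.8000e-02,
        8.0000e-03, -0.0000e+00]), 'ee_pos': array([0.266, 0.565, 0.256]), 'ee_rot': array([ 0.218,  0.976, -0.001, -0.   ]), 'ft_force': array([0.218, 0.464, 0.637]), 'torque': array([0.022, 0.017, 0.058]), 'gripper_force': np.float64(0.0), 'grip_width': np.float64(1.001)}
side {'fx': 413.798942587603, 'fy': 413.798942587603, 'cx': 257.7211137812764, 'cy': 197.80343924470787, 'xyz': array([-0.03830638, -0.76475679,  0.72495749]), 'attitude': array([ 0.49534811, -0.15735689, -0.25216433,  0.81626112])}
top {'fx': 390.76738335505104, 'fy': 390.76738335505104, 'cx': 258.63124839858125, 'cy': 196.7463121135806, 'xyz': array([0.45128142, 0.11249741, 1.22443088]), 'attitude': array([-0.0517814 ,  0.04913729,  0.70967247, -0.70090599])}
```

View pics/side0.png

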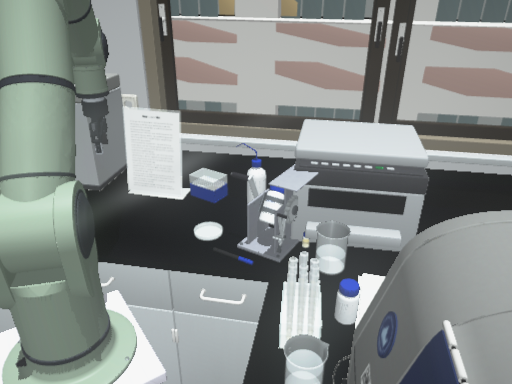

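View pics/top0.png

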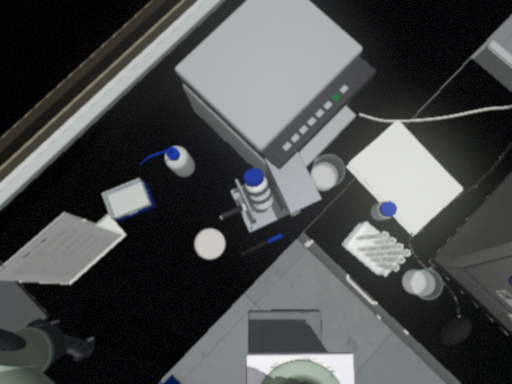

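The side view shows the stand at about (275,215). In the top view the cradle is at about (262,200), with the marker in front of it at (262,245). I'll zoom in on both.

Run:
```python
from h import *
s=cv2.imread("pics/side0.png");t=cv2.imread("pics/top0.png")
a=cv2.resize(s[155:275,225:345],(600,600),interpolation=cv2.INTER_CUBIC)
b=cv2.resize(t[145:265,205:325],(600,600),interpolation=cv2.INTER_CUBIC)
cv2.imwrite("pics/sz.png",a);cv2.imwrite("pics/tz.png",b)
```

```text
(no output)
```

View pics/sz.png

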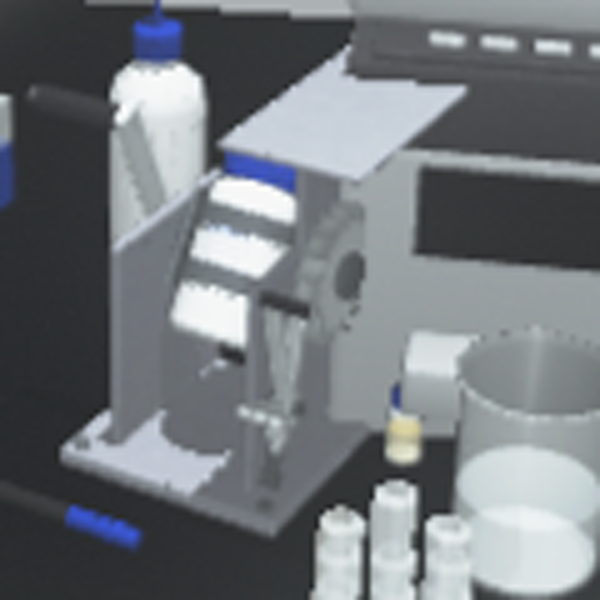

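View pics/tz.png

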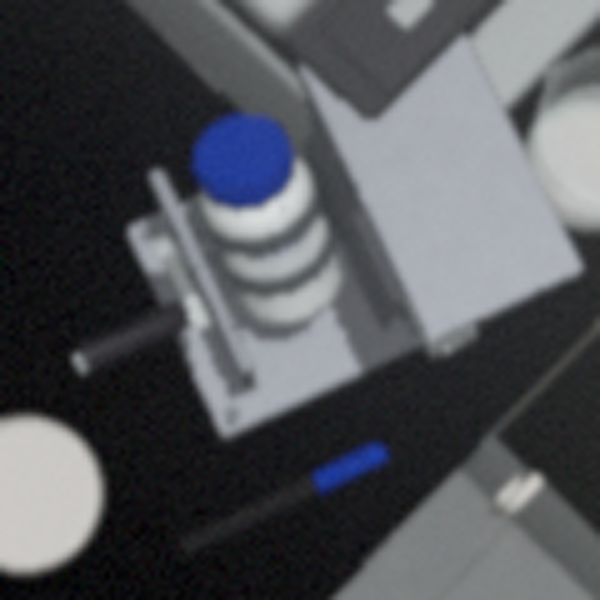

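The enlarged views show these points:
- **Side crop (5x, offset 225,155):** base front corners at (62,450) and (275,527). Shelf corners at (220,145), (358,180), (468,90) and (348,48). Horn bar about (285,303), tail pad about (262,413), outer end of the grip (33,95).
- **Top crop (5x, offset 205,145):** shelf corners at (430,350), (582,268) and (465,38). Base front-left corner at (228,438), outer end of the grip (80,363).

I'll cast rays onto the known-height planes and fit the stand.

```bash
cat >> h.py <<'E'
def cam(n): return np.load(f"pics/{n}0.npy",allow_pickle=True).item()
def ray(s,u,v):
    d=R.from_quat(s["attitude"]).apply([(u-s["cx"])/s["fx"],-(v-s["cy"])/s["fy"],-1]); return s["xyz"],d
def onplane(s,u,v,n,c):
    o,d=ray(s,u,v); return o+d*((c-o@n)/(d@n))
E
python3 - <<'E'
from h import *
S,T=cam("side"),cam("top"); Z=np.array([0,0,1.])
sp=lambda a,b:(225+(a+.5)/5-.5,155+(b+.5)/5-.5); tp=lambda a,b:(205+(a+.5)/5-.5,145+(b+.5)/5-.5)
C=[(T,tp(430,350),-110,-40,.253),(T,tp(582,268),-110,-125,.255),(T,tp(465,38),48,-125,.255),(T,tp(228,438),-95,75,.012),
(S,sp(62,450),-95,75,.012),(S,sp(275,527),-95,-75,.012),(S,sp(220,145),-110,-40,.255),(S,sp(358,180),-110,-125,.254),(S,sp(468,90),48,-125,.255),(S,sp(348,48),48,-40,.255)]
P=np.array([onplane(c,*uv,Z,z)[:2] for c,uv,x,y,z in C]);M=np.array([[x,y] for _,_,x,y,_ in C])/1e3
def fit(P,M):
    p,m=P.mean(0),M.mean(0);A=(M-m);B=(P-p)
    th=np.arctan2((A[:,0]*B[:,1]-A[:,1]*B[:,0]).sum(),(A*B).sum()); Q=np.array([[np.cos(th),-np.sin(th)],[np.sin(th),np.cos(th)]])
    return th,p-Q@m,Q
for sel in(range(4),range(4,10),range(10)):
    sel=list(sel);th,t,Q=fit(P[sel],M[sel]);print(np.degrees(th),t,np.round((P[sel]-M[sel]@Q.T-t)*1e3,1).tolist())
ey=np.array([*Q[:,1],0]);ex=np.array([*Q[:,0],0]);o=np.array([*t,0])
def st(p): return np.round(np.array([(p-o)@ex,(p-o)@ey,p[2]])*1e3,1)
for n,c,uv,y in(("grip end",S,sp(33,95),.126),("grip end",T,tp(80,363),.126),("horn",S,sp(262,297),-.055),("horn",S,sp(308,308),-.085),("tail",S,sp(262,413),-.070)):
    p=onplane(c,*uv,ey,y+o@ey);q=st(p);print(n,q,"drum",np.degrees(0),150-np.degrees(np.arctan2(q[2]-130,q[0])),"r",np.hypot(q[0],q[2]-130))
for n,uv in(("marker a",tp(190,545)),("marker b",tp(385,452)),):print(n,st(onplane(T,*uv,Z,.007)))
print("vial",st(onplane(S,*sp(402,455),Z,.0)))
E
```

```text
22.554820817274404 [0.62835919 0.11358868] [[2.9, 1.6], [10.3, 3.3], [-16.6, -1.9], [3.3, -3.0]]
22.937852627657897 [0.63146836 0.11348774] [[2.2, -1.5], [4.0, -0.2], [4.3, -1.7], [6.7, 5.0], [-16.3, -4.1], [-0.9, 2.4]]
22.744071877814562 [0.63026928 0.11352761] [[0.7, 2.0], [7.9, 3.5], [-18.8, -2.2], [1.5, -2.6], [3.3, -1.9], [5.5, -0.5], [5.7, -2.0], [8.5, 4.8], [-14.8, -3.8], [0.4, 2.6]]
grip end [-40.6 126.  217.9] drum 0.0 35.20832743147882 r 96.82339593300784
grip end [-41.4 126.  223.5] drum 0.0 36.11715956047112 r 102.25561109298599
horn [-74.3 -55.  151.1] drum 0.0 -14.146309874512639 r 77.23794404306733
horn [-75.4 -85.  154. ] drum 0.0 -12.343602977433136 r 79.12749206186179
tail [-96.6 -70.   91.3] drum 0.0 308.1679182577382 r 104.06368242571469
marker a [-145.4  119.6    7. ]
marker b [-141.   -13.9    7. ]
vial [ 33.7 -98.    0. ]
```

Run:
```python
from h import *
S,T=cam("side"),cam("top"); Z=np.array([0,0,1.])
sp=lambda a,b:(225+(a+.5)/5-.5,155+(b+.5)/5-.5); tp=lambda a,b:(205+(a+.5)/5-.5,145+(b+.5)/5-.5)
C=[(T,tp(430,350),-110,-40,.253),(T,tp(582,268),-110,-125,.255),(T,tp(228,438),-95,75,.012),
(S,sp(62,450),-95,75,.012),(S,sp(275,527),-95,-75,.012),(S,sp(220,145),-110,-40,.255),(S,sp(358,180),-110,-125,.254),(S,sp(348,48),48,-40,.255)]
P=np.array([onplane(c,*uv,Z,z)[:2] for c,uv,x,y,z in C]);M=np.array([[x,y] for _,_,x,y,_ in C])/1e3
p,m=P.mean(0),M.mean(0);A=(M-m);B=(P-p)
th=np.arctan2((A[:,0]*B[:,1]-A[:,1]*B[:,0]).sum(),(A*B).sum());Q=R.from_euler('z',th).as_matrix()[:2,:2];t=p-Q@m
print(np.degrees(th),t,np.round((P-M@Q.T-t)*1e3,1).tolist())
ey=np.array([*Q[:,1],0]);ex=np.array([*Q[:,0],0]);o=np.array([*t,0])
def st(p): return np.round(np.array([(p-o)@ex,(p-o)@ey,p[2]])*1e3,1)
for n,c,uv,y in(("grip end",S,sp(33,95),.126),("grip end",T,tp(80,363),.126),("horn",S,sp(262,297),-.055),("horn",S,sp(308,308),-.085),("tail",S,sp(262,413),-.070)):
    q=st(onplane(c,*uv,ey,y+o@ey));print(n,q,"drum",150-np.degrees(np.arctan2(q[2]-130,q[0])),"r",np.hypot(q[0],q[2]-130))
```

```text
24.553455958911528 [0.63232676 0.11625227] [[-3.9, 1.9], [0.8, 2.4], [0.4, -1.6], [2.2, -0.9], [0.1, -1.4], [1.1, -2.1], [1.4, 3.7], [-2.2, -2.0]]
grip end [-39.  126.  217.6] drum 36.00110964562245 r 95.8893111874311
grip end [-39.5 126.  216.4] drum 35.431261508187006 r 95.00110525672847
horn [-80.4 -55.  152. ] drum -14.696652537699066 r 83.35562368550787
horn [-82.6 -85.  155. ] drum -13.16085513956611 r 86.3004055610401
tail [-104.5  -70.    93.3] drum 310.64892033473194 r 110.75712166718671
```
Good: yaw 24.5°, residuals ~2mm; grip radius consistent; both views agree. drum ≈ 0.625. Careful: must be >0.5 at step 1. Horn x -80 vs -73 at pawl=0, with pawl 0.1 -> x = -58+85cos(105.7)= -81, z=68+81.8=150. So pawl ~0.1. OK.

The fit is good: yaw 24.5°, residuals about 2 mm, drum about 0.62 and pawl about 0.1. Next is a helper that turns stand-frame targets into tool-frame shifts.

Add to h.py:
```python
TH=np.radians(24.55);O=np.array([.6323,.1163,0]);W=R.from_euler('z',TH)
def tool(tilt,flip=1,yaw=0): # tilt from vertical leaning forward, tool y = +-stand y, yaw about vertical
    t=np.radians(tilt);z=np.array([np.sin(t),0,-np.cos(t)]);y=np.array([0,flip,0.]);M=np.c_[np.cross(y,z),y,z]
    return W*R.from_euler('z',yaw,degrees=True)*R.from_matrix(M)
def go(p,Rt=None):
    "p: TCP target in stand frame mm; prints row numbers"
    o=manip.get_obs();r=R.from_quat(o["ee_rot"]);Rt=Rt or r
    d=r.inv().apply(O+W.apply(np.array(p)/1e3)-o["ee_pos"]);rv=(r.inv()*Rt).as_rotvec()
    print("row",np.round([*d,*rv],4).tolist(),"n",int(max(np.ceil(np.linalg.norm(d)/.05),np.ceil(np.linalg.norm(rv)/.15))))
def where():
    o=manip.get_obs();r=R.from_quat(o["ee_rot"]);print("stand mm",np.round(W.inv().apply(o["ee_pos"]-O)*1e3,1),"zdir",np.round(W.inv().apply(r.as_matrix()[:,2]),3),"ydir",np.round(W.inv().apply(r.as_matrix()[:,1]),3),"F",np.round(W.inv().apply(o["ft_force"]),1),"t",round(float(o["t"]),2),"w",round(float(o["grip_width"]),2),"j",np.round(o["joints"],2))
```

```bash
python3 -c "
from h import *
go((-200,-70,300),tool(45));go((-200,-70,300),tool(45,-1))"
```

```text
row [-0.4468, -0.4482, -0.0437, -0.3414, -0.7348, -0.8217] n 13
row [-0.4468, -0.4482, -0.0437, -0.8834, 0.4105, 2.1317] n 16
```

The rows are not in the units I measure in: shifts go in units of 20 mm. I convert before sending: -0.448 m is -22.4, -0.447 m is -22.35.

```bash
echo '[[0,-22.35,-22.4,-2.2,-0.34,-0.735,-0.82],[0,-22.35,-22.4,-2.2,-0.34,-0.735,-0.82],[0,-22.35,-22.4,-2.2,-0.34,-0.735,-0.82],[0,-22.35,-22.4,-2.2,-0.34,-0.735,-0.82],[0,-22.35,-22.4,-2.2,-0.34,-0.735,-0.82]]' | python3 jog.py 40; python3 -c "
from h import *
where();go((-200,-70,300),tool(45))"
```

```text
t: 0.6
ee_pos: [0.3492, 0.3331, 0.2735]
ee_rot: [-0.048, 0.966, 0.054, 0.249]
ft_force: [3.3, 0.2, 1.4]
grip_width: 0.144
gripper_force: 0.0
stand mm [-167.4  314.8  273.5] zdir [ 0.486 -0.081 -0.87 ] ydir [0.302 0.95  0.08 ] F [ 3.1 -1.2  1.4] t 0.6 w 0.14 j [-1.25  0.13  0.14  2.27  0.79  0.53 -0.1 ]
row [-0.1022, -0.3733, -0.0078, -0.1223, -0.2617, -0.294] n 8
```

To row units: -0.373 m is -18.65, -0.102 m is -5.1.

```bash
echo '[[0,-5.1,-18.65,-0.4,-0.12,-0.26,-0.29],[0,-5.1,-18.65,-0.4,-0.12,-0.26,-0.29],[0,-5.1,-18.65,-0.4,-0.12,-0.26,-0.29],[0,-5.1,-18.65,-0.4,-0.12,-0.26,-0.29],[0,-5.1,-18.65,-0.4,-0.12,-0.26,-0.29]]' | python3 jog.py 40 >/dev/null; python3 -c "
from h import *
where();go((-200,-70,300),tool(45))"
```

```text
stand mm [-166.2  249.2  266.7] zdir [ 0.565 -0.088 -0.821] ydir [0.191 0.981 0.026] F [ 0.4 -0.2  0.2] t 1.1 w -0.0 j [-0.71  0.1  -0.32  2.38  1.18  0.47 -0.26]
row [-0.0466, -0.3188, -0.0183, -0.1033, -0.1745, -0.1644] n 7
```

To row units: -0.319 m is -15.95, -0.047 m is -2.35.

```bash
echo '[[0,-2.35,-15.95,-0.9,0,0,0],[0,-2.35,-15.95,-0.9,0,0,0],[0,-2.35,-15.95,-0.9,0,0,0],[0,-2.35,-15.95,-0.9,0,0,0],[0,-2.35,-15.95,-0.9,0,0,0]]' | python3 jog.py 40 >/dev/null; python3 -c "
from h import *
where();go((-170,-70,230),tool(40))"
```

```text
stand mm [-182.5  100.4  279.9] zdir [ 0.553 -0.091 -0.828] ydir [0.197 0.98  0.024] F [-0.2  0.5 -0.2] t 1.6 w -0.0 j [-0.24  0.   -0.3   2.43  0.86  0.2   0.45]
row [-0.0123, -0.1658, 0.0637, -0.1002, -0.1012, -0.173] n 4
```

```bash
echo '[[0,-0.6,-8.3,3.2,-0.1,-0.1,-0.17],[0,-0.6,-8.3,3.2,-0.1,-0.1,-0.17],[0,-0.6,-8.3,3.2,-0.1,-0.1,-0.17],[0,-0.6,-8.3,3.2,-0.1,-0.1,-0.17],[0,-0.6,-8.3,3.2,-0.1,-0.1,-0.17]]' | python3 jog.py 40 >/dev/null; python3 -c "
from h import *
where();go((-153,-70,160),tool(42))"
```

```text
stand mm [-187.    57.8  232.5] zdir [ 0.51  -0.092 -0.855] ydir [ 0.103  0.994 -0.046] F [ 0.8 -0.1 -0.7] t 2.1 w 0.0 j [ 0.41  0.18 -0.86  2.43  1.36  0.22  0.21]
row [0.0001, -0.1202, 0.0911, -0.0983, -0.1925, -0.0557] n 4
```

To row units: -0.12 m is -6, 0.091 m is 4.55.

```bash
echo '[[0,0,-6,4.55,-0.1,-0.19,-0.056],[0,0,-6,4.55,-0.1,-0.19,-0.056],[0,0,-6,4.55,-0.1,-0.19,-0.056],[0,0,-6,4.55,-0.1,-0.19,-0.056],[0,0,-6,4.55,-0.1,-0.19,-0.056]]' | python3 jog.py 40 >/dev/null; python3 -c "
from h import *
where();go((-153,-70,160),tool(42))"
```

```text
stand mm [-159.6  -50.2  164. ] zdir [ 0.653  0.001 -0.757] ydir [-0.002  1.    -0.001] F [ 1.4  0.7 -0.1] t 2.6 w 0.0 j [ 1.02  0.78 -1.28  2.4   2.17  0.47  0.04]
row [-0.0023, -0.0198, 0.0073, 0.0009, -0.0212, 0.0018] n 1
```

To row units: -0.02 m is -1, 0.007 m is 0.35.

```bash
echo '[[0,-0.1,-1,0.35,0,-0.02,0],[0,-0.1,-1,0.35,0,-0.02,0]]' | python3 jog.py 40 >/dev/null
python3 - <<'E'
from h import *
where();go((-128,-70,132),tool(42))
a=manip.snapshot("wrist");b=manip.snapshot("side")
cv2.imwrite("pics/v1.png",np.hstack([cv2.resize(a["image"],(400,300))[:,:,::-1],cv2.resize(b["image"][170:260,225:345],(400,300),interpolation=cv2.INTER_CUBIC)[:,:,::-1]]))
E
```

```text
stand mm [-154.6  -72.7  157.9] zdir [ 0.665 -0.001 -0.747] ydir [0.005 1.    0.003] F [ 0.4 -0.2 -0.1] t 2.8 w 0.0 j [ 1.05  0.81 -1.25  2.37  2.21  0.45  0.07]
row [-0.0026, 0.0027, 0.0371, -0.0012, -0.0061, -0.0056] n 1
```

View pics/v1.png

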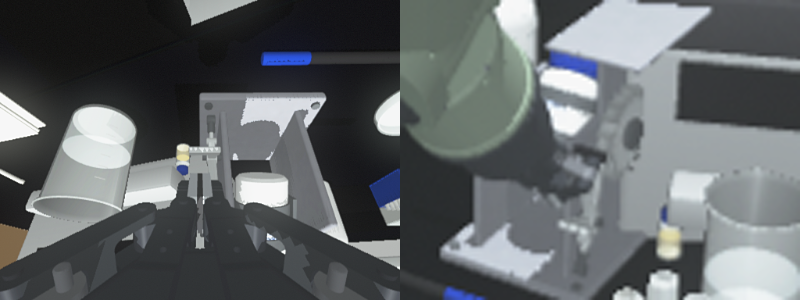

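Wrist view: the tail pad is at about (206,149) in the half-scale left picture, just ahead of the shut fingertips. I'll check its y in the stand frame and the horn as well.

Run:
```python
from h import *
o=manip.get_obs();a=manip.snapshot("wrist");H=np.array(a["hand_eye"]);Rt=R.from_quat(o["ee_rot"]).as_matrix()
for u,v in((190,149),(206,149),(222,149)):
    u*=1.28;v*=1.28
    d=Rt@H[:3,:3]@[(u-a["cx"])/a["fx"],-(v-a["cy"])/a["fy"],-1];c=o["ee_pos"]+Rt@H[:3,3]
    p=c+d*(.087-c[2])/d[2];print(np.round(W.inv().apply(p-O)*1e3,1))
```

```text
[-98.2 -78.9  87. ]
[-98.3 -63.4  87. ]
[-98.3 -47.9  87. ]
```

To row units: 0.037 m is 1.85, 0.007 m is 0.35.

```bash
echo '[[0,-0.1,0.35,1.85,0,0,0],[0,-0.1,0.35,1.85,0,0,0]]' | python3 jog.py >/dev/null; python3 -c "
from h import *
where();go((-113,-66,116));go((-115,-66,98))"
```

```text
stand mm [-126.3  -60.6  132. ] zdir [ 0.664  0.003 -0.748] ydir [-0.004  1.     0.   ] F [ 0.7  1.2 -0.3] t 3.15 w -0.0 j [ 0.95  0.91 -1.23  2.34  2.24  0.55  0.05]
row [0.0006, -0.0055, 0.0208, 0.0, 0.0, 0.0] n 1
row [0.0141, -0.0055, 0.0329, 0.0, 0.0, 0.0] n 1
```

```bash
echo '[[0,0,-0.2,0.5,0,0,0],[0,0.05,-0.25,1,0,0,0],[0,0.25,-0.25,1.25,0,0,0],[0,0.4,-0.25,1.4,0,0,0]]' | python3 jog.py >/dev/null; python3 -c "
from h import *
where()
go((-115,-66,98));go((-115,-66,92))"
```

```text
stand mm [-115.5  -68.1  106.8] zdir [ 0.664 -0.001 -0.747] ydir [-0.001  1.    -0.002] F [0.9 0.2 0.9] t 3.55 w 0.0 j [ 0.93  0.98 -1.2   2.32  2.3   0.59  0.06]
row [0.0054, 0.0021, 0.0069, 0.0, 0.0, 0.0] n 1
row [0.0094, 0.0022, 0.0114, 0.0, 0.0, 0.0] n 1
```

To row units: 0.011 m is 0.55, 0.009 m is 0.45.

```bash
echo '[[0,0.15,0.1,0.15,0,0,0],[0,0.25,0.1,0.35,0,0,0],[0,0.45,0.1,0.55,0,0,0],[0,0.45,0.1,0.55,0,0,0]]' | python3 jog.py >/dev/null
python3 - <<'E'
from h import *
where();go((-118,-66,84))
b=manip.snapshot("side")
cv2.imwrite("pics/v2.png",cv2.resize(b["image"][170:260,225:345],(640,480),interpolation=cv2.INTER_CUBIC)[:,:,::-1])
E
```

```text
stand mm [-115.1  -65.9   92.1] zdir [ 0.664 -0.    -0.748] ydir [-0.  1. -0.] F [-0.7 -0.4 -0.4] t 3.95 w 0.0 j [ 0.92  1.03 -1.19  2.32  2.33  0.62  0.06]
row [0.0076, -0.0001, 0.0041, 0.0, 0.0, 0.0] n 1
```

View pics/v2.png

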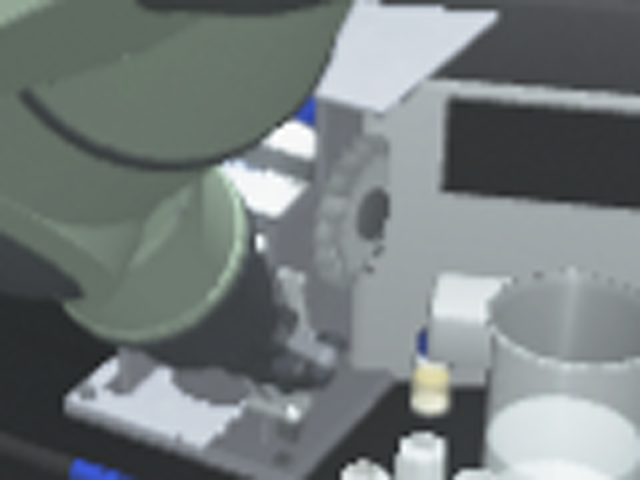

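The horn has swung towards the robot and the tail looks level, so the pawl seems to be off. I'll back out along the tool axis and check.

```bash
echo '[[0,0,0,-1.5,0,0,0],[0,0,0,-3.5,0,0,0],[0,0,0,-5.5,0,0,0],[0,-2,0,-7,0,0,0],[0,-4,0,-7,0,0,0]]' | python3 jog.py >/dev/null
python3 - <<'E'
from h import *
where();go((-140,200,330),tool(0));go((-140,200,330),tool(0,yaw=90));go((-140,200,330),tool(0,yaw=-90))
a=manip.snapshot("wrist");b=manip.snapshot("side")
cv2.imwrite("pics/v3.png",np.hstack([cv2.resize(a["image"],(400,300))[:,:,::-1],cv2.resize(b["image"][170:260,225:345],(400,300),interpolation=cv2.INTER_CUBIC)[:,:,::-1]]))
E
```

```text
stand mm [-164.7  -68.   232.2] zdir [ 0.657 -0.004 -0.754] ydir [ 0.002  1.    -0.004] F [-0.1 -1.1 -2.7] t 4.5 w -0.0 j [ 1.13  0.53 -1.27  2.34  1.88  0.2   0.26]
row [-0.0831, 0.2677, -0.0586, -0.0043, 0.717, -0.0006] n 6
row [-0.0831, 0.2677, -0.0586, -0.5643, 0.5576, -1.4976] n 12
row [-0.0831, 0.2677, -0.0586, 0.5575, 0.5643, 1.4965] n 12
```

View pics/v3.png

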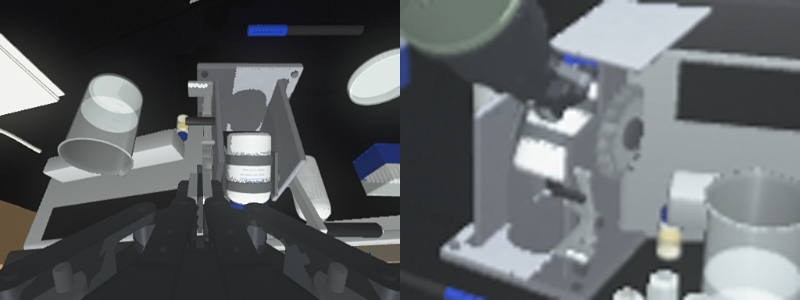

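The pawl is off and staying off: the horn leans towards the robot at (570,192) in the right picture, and the tail is level. Next is the lever, with the tool vertical and the fingers closing along the stand's x.

Run:
```python
from h import *
T=cam("top");p=onplane(T,174,154,np.array([0,0,1.]),.22);print("wash",W.inv().apply(p-O)*1e3)
go((-120,96,330),tool(0,yaw=-90))
```

```text
wash [165.00743886 167.81941359 220.        ]
row [-0.0951, 0.1635, -0.0457, 0.5579, 0.5678, 1.4971] n 12
```

To row units: 0.164 m is 8.2, -0.095 m is -4.75.

```bash
echo '[[0.7,-4.75,8.2,-2.3,0.2,0.2,0.5],[0.7,-4.75,8.2,-2.3,0.2,0.2,0.5],[0.7,-4.75,8.2,-2.3,0.2,0.2,0.5],[0.7,-4.75,8.2,-2.3,0.2,0.2,0.5],[0.7,-4.75,8.2,-2.3,0.2,0.2,0.5]]' | python3 jog.py >/dev/null;python3 -c "
from h import *
where();go((-90,96,310),tool(0,yaw=-90))"
```

```text
stand mm [-128.8   71.1  312.5] zdir [ 0.47  -0.139 -0.871] ydir [0.458 0.882 0.107] F [ 3.5 -2.8  0.2] t 5.1 w 0.7 j [ 0.76  0.24 -1.37  2.18  0.86  0.59  0.29]
row [-0.0169, 0.0395, 0.017, 0.3671, 0.3921, 1.0397] n 8
```

To row units: 0.04 m is 2, -0.017 m is -0.85.

```bash
echo '[[0.7,-0.85,2,0.85,0.367,0.392,1.04],[0.7,-0.85,2,0.85,0.367,0.392,1.04],[0.7,-0.85,2,0.85,0.367,0.392,1.04],[0.7,-0.85,2,0.85,0.367,0.392,1.04],[0.7,-0.85,2,0.85,0.367,0.392,1.04]]' | python3 jog.py >/dev/null;python3 -c "
from h import *
where();go((-39,96,290),tool(0,yaw=-90))"
```

```text
stand mm [-88.4  96.5 310. ] zdir [ 0.194 -0.126 -0.973] ydir [0.887 0.446 0.119] F [-0.6 -1.  -0.4] t 5.6 w 0.7 j [ 0.38  0.43 -1.16  1.88  0.67  1.02 -0.17]
row [-0.0172, 0.0413, 0.0291, 0.1633, 0.1689, 0.4519] n 4
```

```bash
echo '[[0.7,-0.85,2.05,1.45,0.163,0.169,0.452],[0.7,-0.85,2.05,1.45,0.163,0.169,0.452],[0.7,-0.85,2.05,1.45,0.163,0.169,0.452],[0.7,-0.85,2.05,1.45,0.163,0.169,0.452],[0.7,-0.85,2.05,1.45,0.163,0.169,0.452]]' | python3 jog.py >/dev/null;python3 - <<'E'
from h import *
where();go((-39,96,223),tool(0,yaw=-90))
o=manip.get_obs();a=manip.snapshot("wrist");H=np.array(a["hand_eye"])
np.save("pics/w4.npy",dict(a,Rt=R.from_quat(o["ee_rot"]).as_matrix(),p=o["ee_pos"]),allow_pickle=True)
b=manip.snapshot("side")
cv2.imwrite("pics/v4.png",np.hstack([cv2.resize(a["image"],(400,300))[:,:,::-1],cv2.resize(b["image"][140:230,205:325],(400,300),interpolation=cv2.INTER_CUBIC)[:,:,::-1]]))
E
```

```text
stand mm [-39.   95.1 289.6] zdir [ 0.001 -0.001 -1.   ] ydir [1.    0.002 0.001] F [ 0.4 -0.9 -0.5] t 6.1 w 0.7 j [ 0.24  0.6  -1.01  1.63  0.54  1.21 -0.46]
row [0.0009, -0.0001, 0.0666, 0.0014, 0.0009, 0.0021] n 2
```

View pics/v4.png

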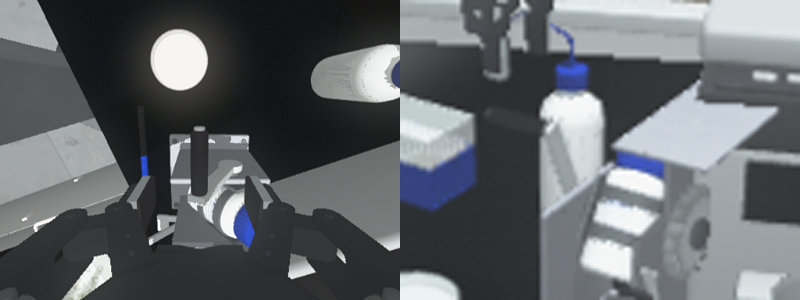

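The grip is at column 199, centred between the fingers (145 to 250). Descending to grasp it.

```bash
echo '[[0.7,0.05,0,1.75,0,0,0],[0.7,0.05,0,3.3,0,0,0],[0.0,0.05,0,3.3,0,0,0],[0.0,0.05,0,3.3,0,0,0],[0.0,0.05,0,3.3,0,0,0]]' | python3 jog.py 30 >/dev/null; echo '[[0,0,0,0,0,0,0],[0,0,0,0,0,0,0]]' | python3 jog.py;python3 -c "
from h import *
where()"
```

```text
t: 6.9
ee_pos: [0.5571, 0.1889, 0.2266]
ee_rot: [0.539, 0.842, 0.002, 0.002]
ft_force: [-3.3, -0.0, 8.3]
grip_width: 0.17
gripper_force: 30.2
stand mm [-38.2  97.3 226.6] zdir [ 0.006 -0.    -1.   ] ydir [1.    0.004 0.006] F [-3.   1.3  8.3] t 6.9 w 0.17 j [ 0.21  0.66 -0.97  1.7   0.61  1.1  -0.51]
```

To row units: -0.0213 m is -1.065, -0.0173 m is -0.865.

```bash
echo '[[0,0,-0.22,0.11,0,0,0],[0,0,-0.45,0.225,0,0,0],[0,0,-0.66,0.36,0,0,0],[0,0,-0.865,0.5,0,0,0],[0,0,-1.065,0.65,0,0,0]]' | python3 jog.py 30 >/dev/null;python3 -c "
from h import *
where()"; echo '[[0,0,0,0,0,0,0]]' | python3 jog.py >/dev/null;python3 -c "
from h import *
where()"
```

```text
stand mm [-59.6  97.3 213.4] zdir [ 0.006 -0.    -1.   ] ydir [1.    0.004 0.006] F [-1.7  1.6  4.9] t 7.4 w 0.17 j [ 0.23  0.65 -0.97  1.77  0.62  1.05 -0.53]
stand mm [-60.2  97.3 212.9] zdir [ 0.004 -0.    -1.   ] ydir [1.    0.004 0.004] F [-6.1  2.7  3.3] t 7.5 w 0.18 j [ 0.23  0.65 -0.97  1.77  0.62  1.05 -0.53]
```

```bash
echo '[[0,0,-0.19,0.165,0,0,0],[0,0,-0.37,0.335,0,0,0],[0,0,-0.54,0.515,0,0,0],[0,0,-0.7,0.705,0,0,0],[0,0,-0.855,0.9,0,0,0]]' | python3 jog.py 30 >/dev/null;python3 -c "
from h import *
where()"; echo '[[0,0,-0.075,0.1,0,0,0],[0,0,-0.145,0.21,0,0,0],[0,0,-0.21,0.32,0,0,0],[0,0,-0.27,0.425,0,0,0],[0,0,-0.27,0.425,0,0,0]]' | python3 jog.py >/dev/null;python3 -c "
from h import *
where()"
```

```text
stand mm [-76.7  97.3 194.8] zdir [ 0.005 -0.    -1.   ] ydir [1.    0.004 0.005] F [-2.4  3.2  4.1] t 8.0 w 0.17 j [ 0.24  0.65 -0.97  1.83  0.63  1.   -0.56]
stand mm [-81.2  97.4 187.1] zdir [ 0.007 -0.    -1.   ] ydir [1.    0.004 0.007] F [-5.4  3.2 23.7] t 8.5 w 0.18 j [ 0.24  0.65 -0.96  1.85  0.64  0.98 -0.57]
```

The arm has met the stop: upward force rose to 24 N and the position matches drum 0. I'll hold briefly, then release and check.

To row units: -0.1 m is -5, -0.06 m is -3.

```bash
echo '[[0,0,0,0,0,0,0],[0,0,0,0,0,0,0],[0.5,0,0,0,0,0,0],[0.6,0,0,0,0,0,0],[0.6,0,0,0,0,0,0]]' | python3 jog.py 30 >/dev/null;python3 -c "
from h import *
where()"; echo '[[0.6,0,0,-1.5,0,0,0],[0.6,0,0,-3,0,0,0],[0.6,0,0,-5,0,0,0],[0.6,0,0,-5,0,0,0]]' | python3 jog.py >/dev/null;python3 - <<'E'
from h import *
where()
a=manip.snapshot("wrist");b=manip.snapshot("side")
cv2.imwrite("pics/v5.png",np.hstack([cv2.resize(a["image"],(400,300))[:,:,::-1],cv2.resize(b["image"][170:260,225:345],(400,300),interpolation=cv2.INTER_CUBIC)[:,:,::-1]]))
S=dict(cam("side"));np.save("pics/b50.npy",b,allow_pickle=True)
go((-190,0,280),tool(20));go((-190,-70,230),tool(30))
E
```

```text
stand mm [-82.2  96.6 185.4] zdir [ 0.004 -0.    -1.   ] ydir [1.    0.004 0.004] F [ 0.3 -0.4 -0.5] t 9.0 w 0.6 j [ 0.24  0.65 -0.96  1.85  0.64  0.98 -0.57]
stand mm [-81.1  97.3 289.6] zdir [ 0.009 -0.001 -1.   ] ydir [1.    0.004 0.009] F [ 0.2  0.7 -0.4] t 9.4 w 0.6 j [ 0.31  0.53 -1.05  1.74  0.51  1.15 -0.46]
row [-0.0962, -0.1078, 0.0054, -0.27, -0.2698, -1.5506] n 11
row [-0.1662, -0.1083, 0.0555, -0.4062, -0.4064, -1.529] n 11
```

View pics/v5.png

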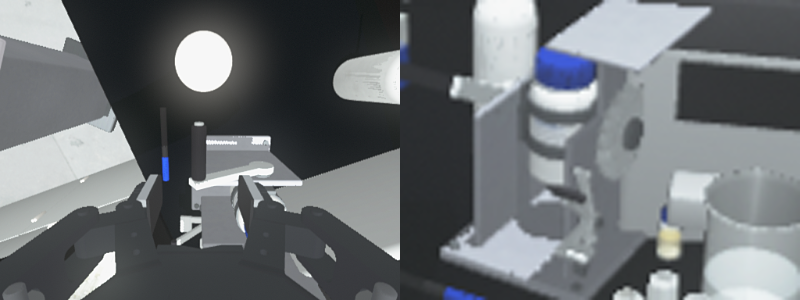

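The bottle is upright against its stop and the lever is released. The pawl is still off, with the horn at (570,192) in the right picture. I'll turn back to the tilted pose for the horn.

```bash
echo '[[0,-4.8,-3.5,0,-0.27,-0.27,-1.55],[0,-4.8,-3.5,0,-0.27,-0.27,-1.55],[0,-4.8,-3.5,0,-0.27,-0.27,-1.55],[0,-4.8,-3.5,0,-0.27,-0.27,-1.55],[0,-4.8,-3.5,0,-0.27,-0.27,-1.55]]' | python3 jog.py 30 >/dev/null;python3 -c "
from h import *
where();go((-165,-40,260),tool(30))"
```

```text
stand mm [-153.2   -0.3  284.3] zdir [ 0.159 -0.07  -0.985] ydir [0.747 0.661 0.073] F [ 0.6 -0.3  0.3] t 10.0 w 0.0 j [ 0.75  0.45 -1.29  1.98  0.64  0.96  0.31]
row [-0.0183, -0.0369, 0.0249, -0.2189, -0.3116, -0.8241] n 7
```

```bash
echo '[[0,-0.9,-1.85,1.25,-0.219,-0.312,-0.824],[0,-0.9,-1.85,1.25,-0.219,-0.312,-0.824],[0,-0.9,-1.85,1.25,-0.219,-0.312,-0.824],[0,-0.9,-1.85,1.25,-0.219,-0.312,-0.824],[0,-0.9,-1.85,1.25,-0.219,-0.312,-0.824]]' | python3 jog.py 30 >/dev/null;python3 -c "
from h import *
where();go((-175,-68,190),tool(43))"
```

```text
stand mm [-165.2  -38.6  259.9] zdir [ 0.452 -0.033 -0.892] ydir [0.142 0.989 0.035] F [ 0.   0.  -0.6] t 10.5 w -0.0 j [ 1.09  0.5  -1.45  2.2   0.93  0.55  0.89]
row [0.036, -0.033, 0.0589, -0.0531, -0.2789, -0.1376] n 3
```

To row units: 0.059 m is 2.95, 0.036 m is 1.8.

```bash
echo '[[0,1.8,-1.65,2.95,-0.053,-0.279,-0.138],[0,1.8,-1.65,2.95,-0.053,-0.279,-0.138],[0,1.8,-1.65,2.95,-0.053,-0.279,-0.138],[0,1.8,-1.65,2.95,-0.053,-0.279,-0.138]]' | python3 jog.py 30 >/dev/null;python3 -c "
from h import *
where();go((-152,-68,114),tool(43))"
```

```text
stand mm [-171.7  -76.   202.2] zdir [ 0.596 -0.064 -0.801] ydir [ 0.085  0.996 -0.017] F [ 0.4 -1.1  0.8] t 10.9 w 0.0 j [ 1.08  0.62 -1.3   2.35  1.78  0.39  0.29]
row [0.0375, 0.0111, 0.0819, -0.0676, -0.109, -0.0539] n 2
```

The rows are not in the units I measure in: shifts go in units of 20 mm. I convert before sending: 0.082 m is 4.1, 0.037 m is 1.85.

```bash
echo '[[0,1.85,0.55,4.1,-0.068,-0.109,-0.054],[0,1.85,0.55,4.1,-0.068,-0.109,-0.054],[0,1.85,0.55,4.1,-0.068,-0.109,-0.054],[0,1.85,0.55,4.1,-0.068,-0.109,-0.054]]' | python3 jog.py 30 >/dev/null;python3 - <<'E'
from h import *
where();go((-152,-68,114),tool(43))
a=manip.snapshot("wrist");b=manip.snapshot("side")
cv2.imwrite("pics/v6.png",np.hstack([cv2.resize(a["image"],(400,300))[:,:,::-1],cv2.resize(b["image"][170:260,225:345],(400,300),interpolation=cv2.INTER_CUBIC)[:,:,::-1]]))
E
```

```text
stand mm [-151.7  -66.5  111.2] zdir [ 0.681  0.005 -0.733] ydir [0.001 1.    0.008] F [-0.4  0.7  0.5] t 11.3 w 0.0 j [ 1.05  1.05 -1.3   2.39  2.29  0.65  0.13]
row [-0.0017, -0.0015, -0.0023, 0.0053, -0.0019, -0.006] n 1
```

View pics/v6.png

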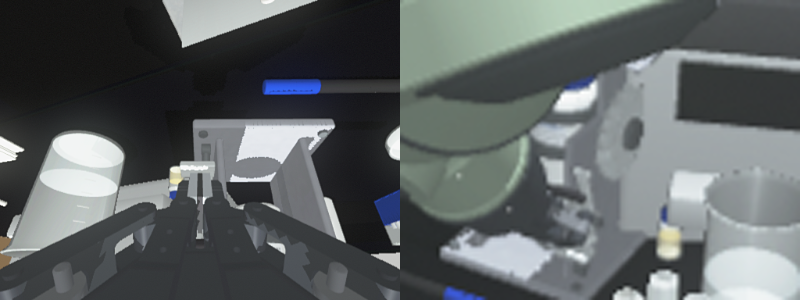

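The fingers are on the robot's side of the horn bar, which they hide in the wrist view. The tail is visible just beyond the tips at (197,167). Pushing along -x of the tool.

To row units: -0.034 m is -1.7, -0.028 m is -1.4.

```bash
echo '[[0,-0.35,0,0,0,0,0],[0,-0.7,0,0,0,0,0],[0,-1.05,0,0,0,0,0],[0,-1.4,0,0,0,0,0],[0,-1.7,0,0,0,0,0]]' | python3 jog.py 30 >/dev/null;python3 -c "
from h import *
where()"; echo '[[0,-0.25,0,0,0,0,0],[0,-0.5,0,0,0,0,0],[0,-0.65,0,0,0,0,0]]' | python3 jog.py >/dev/null;python3 - <<'E'
from h import *
where()
b=manip.snapshot("side")
cv2.imwrite("pics/v7.png",cv2.resize(b["image"][170:260,225:345],(640,480),interpolation=cv2.INTER_CUBIC)[:,:,::-1])
E
```

```text
stand mm [-125.5  -69.   139.5] zdir [ 0.682 -0.003 -0.731] ydir [ 0.002  1.    -0.002] F [-0.6  0.1 -1.4] t 11.9 w 0.0 j [ 1.02  0.96 -1.31  2.34  2.2   0.59  0.15]
stand mm [-116.1  -68.7  147.8] zdir [ 0.682 -0.001 -0.731] ydir [ 0.001  1.    -0.001] F [ 0.2  0.1 -0.4] t 12.2 w 0.0 j [ 1.    0.94 -1.3   2.32  2.16  0.57  0.16]
```

View pics/v7.png

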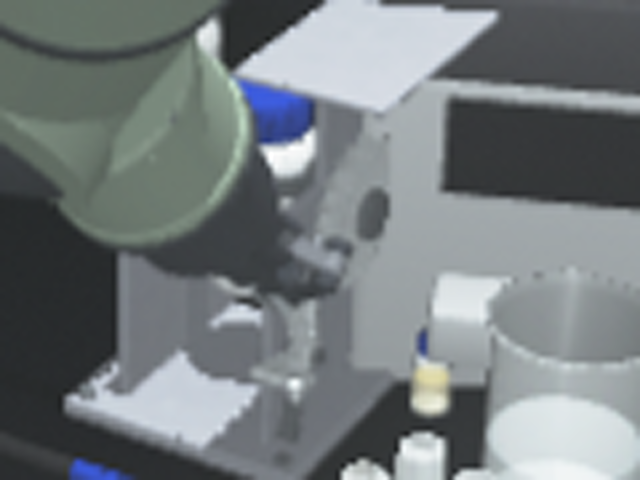

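The tail is at about (280,378), between its off position (408) and on position (360), so a little more push is needed.

```bash
echo '[[0,-0.2,0,0,0,0,0],[0,-0.35,0,0,0,0,0],[0,-0.5,0,0,0,0,0]]' | python3 jog.py 30 >/dev/null;python3 -c "
from h import *
where()"; echo '[[0,0.3,0,0,0,0,0],[0,0.75,0,-0.5,0,0,0],[0,1,0,-2.5,0,0,0],[0,1,0,-4.5,0,0,0],[0,1,0,-6,0,0,0]]' | python3 jog.py >/dev/null;python3 - <<'E'
from h import *
where()
b=manip.snapshot("side");np.save("pics/e0.npy",b,allow_pickle=True)
cv2.imwrite("pics/v8.png",cv2.resize(b["image"][155:275,225:345],(600,600),interpolation=cv2.INTER_CUBIC)[:,:,::-1])
E
```

```text
stand mm [-109.1  -68.7  154.3] zdir [ 0.682 -0.001 -0.732] ydir [ 0.002  1.    -0.   ] F [ 0.1 -0.2 -0.2] t 12.55 w 0.0 j [ 0.99  0.92 -1.3   2.3   2.14  0.55  0.17]
stand mm [-208.2  -67.7  228.2] zdir [ 0.68  -0.    -0.733] ydir [0.002 1.    0.001] F [-0.1 -1.   0.2] t 13.05 w 0.0 j [ 1.32  0.61 -1.42  2.43  1.99  0.24  0.22]
```

View pics/v8.png

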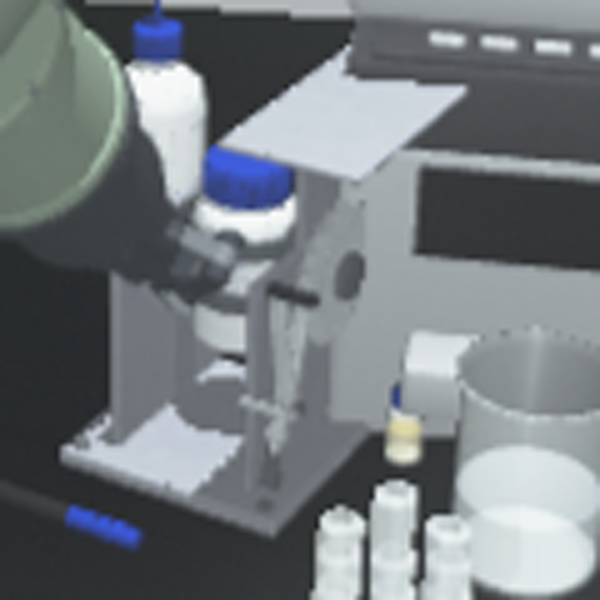

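The horn is upright at (293,293) and the tail raised at (268,403), so the pawl is on. The bottle is upright, the arm is clear, and the bystanders have not moved. Handing in.

```bash
python3 -c "
from h import *
print(manip.job_done())"
```

```text
the job is handed in; nothing more can be done
None
```

I flicked the pawl off, eased the bottle back upright against its stop, released the lever and flicked the pawl back on. The last picture shows all of that with nothing else moved. I handed the job in at about 13 s; the hand-in returned no verdict.

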